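# Tamp and load a pellet press, four clicks and hold

## Robot

A 7-joint arm with a two-finger parallel gripper is mounted at the origin on a cart in front of the work surface, level with it; the furniture and walls round the work are solid. World frame = base frame: x ahead of the robot, y to its left, z up, the work surface at z = 0. Lengths are in mm, angles in degrees, forces in N, time in s.
With the tool pointing down it reaches from about 400 to 900 mm from the base axis. Payload 5.6 kg.
Tool frame: the origin (TCP) lies midway between the tips of the shut fingers; the grasp point (between the pads) lies 19 mm behind it; z points along the fingers, y is the line along which they close (so a half turn about z gives the same grasp; the last joint's range is limited). The gripper opens to 92 mm and grips with 3 to 60 N. Pads are 20 mm wide; open, the fingers measure 128 mm over their backs; the gripper's body (75 mm by 189 mm) begins 69 mm behind the grasp point.
Start: joints at [64.802, 26.786, -0.665, 91.828, 0.344, 61.387, -3.226], TCP at [251.164, -599.522, 181.592] pointing down, gripper open.
Joint ranges: [-144.91, 144.91], [-17.63, 115.5], [-89.93, 88.59], [15.96, 139.68], [-74.01, 254.01], [8.47, 105.57], [-167.45, 167.45]. Speed limits (degrees/s): [147.25, 147.25, 180, 180, 180, 180, 180].

## Interface

Orientations are given as [roll, pitch, yaw] about the fixed x, y, z axes, in that order (R = Rz(yaw) Ry(pitch) Rx(roll)).
In Python, from rig import env gives the robot as it stands. The module is installed in compiled form; this text tells all that it offers.
- The arm moves only by the tool drive_tool, never from a script. Its argument "series" is a list of rows, each an object of numbers: "dx", "dy", "dz": the shift along the tool's x, y, z in m; "turn": the turn about the tool's z in rad; "claw": the finger opening in m, from 0 to 0.0919. In form: [{"dx": .., "dy": .., "dz": .., "turn": .., "claw": ..}, ...]. A call has exactly 5 rows; each row is the pose to reach, as a shift and turn from the pose commanded when the call began, along the tool's axes at that moment; what a row does not reach only later rows make up. A row lasts 1/8 s, in which the tool goes at most 62.5 mm and 10.7 degrees, less where a joint would pass 70% of its speed; a pose out of reach is approached as far as the arm can. A call with a gripper value outside its range is refused whole. The fingers move at their own pace and stop on an object; "squeeze" is the grip in N (left out, the last holds). Time passes only in rows, so rows that repeat a pose let the fingers close, or fill a call up. It gives the time, the measured TCP pose, the force, the opening and the grip force at its end, in the units of the state.
- env.get_state(): the state, without advancing time (a new reading comes with each control period).
- env.read_camera(name): name is "scene" or "side" or "wrist"; returns (picture, depth): 420x560x3 uint8, blue, green, red; 420x560 float32, mm along the optical axis (not along the pixel's ray), 0 where there is no reading.
- env.camera_params(name): a dict with "intrinsics" (3x3 intrinsics, pixels), "position" and "rotation" of the camera in the world. Camera axes: x right, y up, looking along -z (the intrinsics and any distortion apply to the point x, -y, -z); pixel columns grow to the right and rows downward; lengths in mm; the calibration is good to about 2 mm. The wrist camera is an equidistant fisheye: a pixel r from the principal point sees the ray r / f radians off the axis. A picture is of the moment at which its call begins: read the wrist's pose just before it. camera_params takes no time and is no camera call; for the wrist camera it gives the pose at the moment of the call.
- env.job_done(): hands the job in; it is judged then, once.
The state is a dict: "clock": time; "qpos": joint angles; "qd": joint speeds; "tau": joint torques, N m; "tool_pos": TCP position; "tcp_rot": TCP orientation; "contact_force": force on the tool from outside, world axes, zero at the start; "torque": the same for the moment, N m; "grip_width": finger opening in mm; "gripper_force": force on a finger pad.
Only numpy, scipy, OpenCV 4.12 (cv2) and the standard library are available. Lean on these libraries where they do the work, as an engineer would, in place of code of your own. Each camera call takes 0.05 s, during which the arm holds its last target. There are 200 camera calls.

## Task

Press a pellet in the small bench press, whose die is already filled: with the lever at rest, push the black spring plunger on top all the way down to its stop to tamp the charge, and let it come fully back up. Then swing the lever with the red ball to the right exactly four clicks from rest, not over into a fifth, and finish while still holding it there with the gripper, since it springs back and takes the load off as soon as it is let go. Leave the other things on the bench where they stand.

Things in the scene. Friction and masses are not known exactly. Their poses are not given: they have to be found in the camera images.
- press: Hand pellet press: light grey C-shaped casting, fixed on the bench. Base 90 (its x) x 150 (its y) mm, head top 159 mm above the bench. Origin at the centre of its underside; x points from its front (lever side, toward the robot) to its back, y to its left seen from the front, z up.
- plunger_top (a point): Top centre of the black mushroom-shaped plunger head, 38 mm across, 205 mm above the bench when up; it stands at x 0, y +22 mm in the press's frame. Push it straight down with closed fingertips. Axes parallel to the press's.
- press_plunger (a joint): Travel of the plunger in m: 0 up, 0.010 fully down on its hard stop. Spring: about 3 N to start, 8 N at the stop; it comes up by itself.
- lever_pivot (a point): Point on the lever's turning axis, in the plane in which the red ball moves, 134 mm above the bench; x -46 mm, y -30 mm in the press's frame. The turning axis is the press's x axis (level). Axes parallel to the press's.
- lever_handle: Steel bar 9 mm thick with a red ball, 28 mm across, at its end. Origin at the ball's centre, 125 mm from the pivot axis, 251 mm above the bench at rest, when the bar leans 20 degrees right of vertical. x along the turning axis, z outward along the bar. Pinch the ball from above with fingers closing along the turning axis (the bar turns between the pads) or push its left side.
- press_lever (a joint): Lever angle in rad: 0 at rest, growing as the ball swings right and down; end stop 1.32. A sprung roller drops into a notch every 0.209 rad (26 mm at the ball): clicks 1 to 5 at 0.209, 0.419, 0.628, 0.838, 1.047. Resistance at the ball jumps to 6 or 7 N as the roller leaves a notch and eases to about 3 N by the next click. The notches do not hold the lever: let go, it springs back to 0.
- small_crucible: Bystander, not to be disturbed: white porcelain crucible, 40 mm across, 30 mm high. Origin at the centre of its underside.
- salt_vial: Bystander, not to be disturbed: glass sample vial with white cap, 27 mm across, 59 mm high. Origin at the centre of its underside.
- dish: Bystander, not to be disturbed: petri dish, 63 mm across, 15 mm high. Origin at the centre of its underside.
- spanner: Bystander, not to be disturbed: open-ended steel spanner lying flat, 30 x 177 x 6 mm, long along its y axis. Origin at the centre of its underside.
- beaker: Bystander, not to be disturbed: empty glass beaker, 77 mm across, 92 mm high. Origin at the centre of its underside.
- meter_box: Bystander, not to be disturbed: flat measuring box with dark top, 109 x 130 x 37 mm. Origin at the centre of its underside.
- big_weight: Bystander, not to be disturbed: brass-coloured weight with a knob, 28 mm across, 35 mm high. Origin at the centre of its underside.
- small_weight: Bystander, not to be disturbed: smaller brass-coloured weight with a knob, 22 mm across, 31 mm high. Origin at the centre of its underside.

How it is judged (in metres and radians):
On the way, in this order (a step that is already met when the one before it is completed fails the run):
1. the plunger is pushed down to its stop while the lever is at rest (value of joint press_plunger above 0.009 m and value of joint press_lever below 0.1 rad), for 0.1 s.
2. the plunger has come back up, the lever still at rest (value of joint press_plunger below 0.002 m and value of joint press_lever below 0.1 rad), for 0.1 s.
3. the lever is held by the fingers at the fourth click (value of joint press_lever between 0.75 and 0.925 rad and contact force between the fingers and lever_handle above 1 N), for 0.3 s.
At the end, for the whole second after the job is handed in: The lever stands still in the fourth notch (0.75 to 0.925 rad, speed below 0.1 rad/s), held there by the fingers against its spring (more than 1 N between fingers and handle); the plunger is up (within 2 mm), and every bystander is within 20 mm of where it stood (all of step 3 and velocity of joint press_lever between -0.1 and 0.1 rad/s and value of joint press_plunger below 0.002 m and distance of each of small_crucible, salt_vial, dish, spanner, beaker, meter_box, big_weight, small_weight from where it was at the start of the episode below 0.02 m); the arm keeps its last pose, push and grip.
It fails at once if the lever goes over the top toward a fifth click (beyond 0.96 rad) (value of joint press_lever above 0.96 rad).
It fails at once if a bystander is moved by more than 20 mm (distance of any of small_crucible, salt_vial, dish, spanner, beaker, meter_box, big_weight, small_weight from where it was at the start of the episode above 0.02 m).
It also fails if it takes over 67 s, if anything falls off the work surface, if the arm or the gripper's body presses on something with over 40 N, if the wrist force passes 120 N, or if a joint passes its speed limit or range.

## Working session

There is one attempt and no reset: what is moved stays moved. The work goes in short steps, Python scripts to look and compute and a tool call to move; the robot and the scene stay as the last step left them, time stands still between calls to the robot, and variables do not carry over. Pictures are saved under pics/ and viewed, at most 10 in all, crops included, and the job is handed in when it is done.

Besides the shell and the picture viewer there is one more tool, called as name(argument=value, ...), one argument or row to a line, values as JSON. drive_tool: Moves the arm, as the interface text tells. Its arguments: {"type":"object","properties":{"series":{"type":"array","items":{"type":"object","properties":{"dx":{"type":"number"},"dy":{"type":"number"},"dz":{"type":"number"},"turn":{"type":"number"},"claw":{"type":"number"}}}},"squeeze":{"type":"number"}},"required":["series"]}

```bash
mkdir -p pics; cat > h.py <<'E'
import numpy as np, cv2
from rig import env
def grab(n,tag):
    P=env.camera_params(n); im,d=env.read_camera(n)
    cv2.imwrite(f'pics/{tag}.png',im); np.savez(f'pics/{tag}.npz',im=im,d=d,K=P['intrinsics'],t=P['position'],R=P['rotation'])
    return im,d,P
def world(tag,u,v,r=0):
    z=np.load(f'pics/{tag}.npz');K=z['K'];d=z['d'][v-r:v+r+1,u-r:u+r+1];d=np.median(d[d>0])
    return z['R']@np.array([(u-K[0,2])/K[0,0]*d,-(v-K[1,2])/K[1,1]*d,-d])+z['t']
E
python3 - <<'E'
from h import *
np.set_printoptions(precision=2,suppress=True)
print(env.get_state())
for n in('scene','side'):
    im,d,P=grab(n,n+'0');print(n,P)
E
```

```text
{'clock': 0.0, 'qpos': array([64.8 , 26.84, -0.66, 91.88,  0.35, 61.39, -3.23]), 'qd': array([ 0.07, -0.05, -0.08,  0.15,  0.  , -0.  , -0.04]), 'tau': array([  0.  , -52.06,  -0.01, -24.37,  -0.06,   0.02,   0.  ]), 'tool_pos': array([ 250.88, -598.91,  180.62]), 'tcp_rot': array([-179.9 ,    0.01,   22.73]), 'contact_force': array([-0.58,  0.53,  0.08]), 'torque': array([-0.01, -0.09,  0.03]), 'gripper_force': 0.0, 'grip_width': 92.37599471141546}
scene {'intrinsics': array([[391.58,   0.  , 286.56],
       [  0.  , 391.58, 218.67],
       [  0.  ,   0.  ,   1.  ]]), 'position': array([ -19.88,  680.46, 1169.67]), 'rotation': array([  40.16,   -0.24, -144.03])}
side {'intrinsics': array([[436.42,   0.  , 280.18],
       [  0.  , 436.42, 206.62],
       [  0.  ,   0.  ,   1.  ]]), 'position': array([-831.37, -680.4 ,  985.45]), 'rotation': array([ 61.71,  -0.14, -62.68])}
```

```bash
sed -i "s/R=P\['rotation'\])/R=Rotation.from_euler('xyz',P['rotation'],degrees=True).as_matrix())/; 1a from scipy.spatial.transform import Rotation" h.py
```

```text
(no output)
```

View pics/scene0.png

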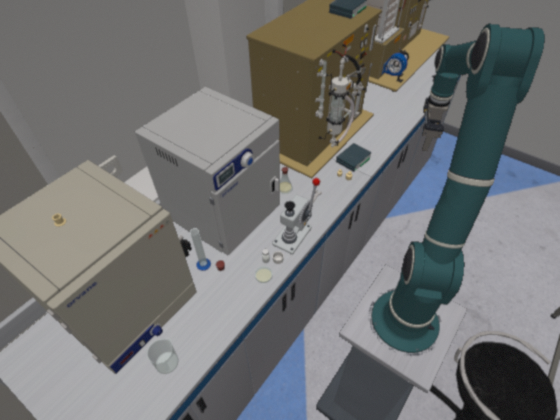

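View pics/side0.png

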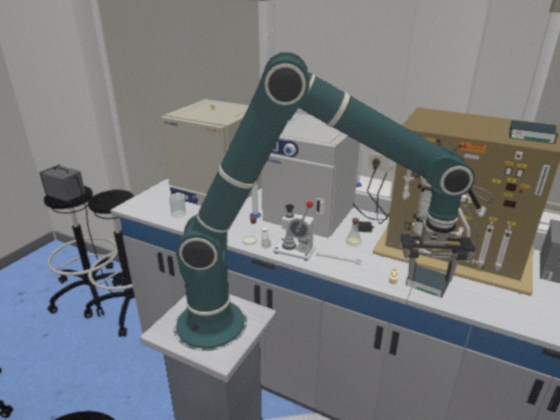

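The scene view shows the press at about (292,225), the black plunger head at (290,206) and the red ball at (316,182). In the side view the plunger is at (290,210) and the ball at (309,204).

```bash
python3 - <<'E'
from h import *
np.set_printoptions(precision=1,suppress=True)
rays=[]
for tag,bp,pp in(('scene0',(316,182),(290,206)),('side0',(309,204),(290,210))):
    z=np.load(f'pics/{tag}.npz');im=z['im'].astype(int);d=z['d'];K=z['K'];R=z['R'];t=z['t']
    v,u=np.mgrid[:420,:560]
    W=np.stack([(u-K[0,2])/K[0,0]*d,-(v-K[1,2])/K[1,1]*d,-d],-1)@R.T+t
    red=(im[...,2]>120)&(im[...,1]<70)&(np.hypot(u-bp[0],v-bp[1])<10)
    blk=(im.max(-1)<60)&(np.hypot(u-pp[0],v-pp[1])<9)
    out=[]
    for n,m in(('ball',red),('plunger',blk)):
        uv=np.array([u[m].mean(),v[m].mean()])
        r=R@np.array([(uv[0]-K[0,2])/K[0,0],-(uv[1]-K[1,2])/K[1,1],-1]);out.append((t,r/np.linalg.norm(r)))
        w=W[m&(d>0)];print(tag,n,m.sum(),uv,np.median(w,0),w.min(0),w.max(0))
        if n=='plunger': 
            top=w[w[:,2]>np.percentile(w[:,2],95)-6];print(' top',top.mean(0),len(top))
    rays.append(out)
    # base plate: local cloud of points z 5..40
    P=W[(d>0)&(np.hypot(u-292,v-225)<45)]
    for lo,hi in((8,30),(150,168)):
        q=P[(P[:,2]>lo)&(P[:,2]<hi)&(P[:,0]>300)]
        print(' slab',lo,hi,len(q))
        if len(q)>10: print(cv2.minAreaRect(q[:,:2].astype(np.float32)),np.median(q,0))
for i in(0,1):
    A=np.zeros((3,3));b=np.zeros(3)
    for o in rays:
        M=np.eye(3)-np.outer(o[i][1],o[i][1]);A+=M;b+=M@o[i][0]
    p=np.linalg.solve(A,b);print('tri',p)
E
python3 -c "
import cv2
for n,(u,v) in dict(scene=(295,220),side=(297,228)).items():
    im=cv2.imread(f'pics/{n}0.png')[v-50:v+50,u-65:u+65];cv2.imwrite(f'pics/{n}c.png',cv2.resize(im,None,fx=6,fy=6,interpolation=2))
a=cv2.imread('pics/scenec.png')[:,:,:];b=cv2.imread('pics/sidec.png')
import numpy as np
cv2.imwrite('pics/both.png',cv2.resize(np.hstack([a,b]),(800,308)))
"
```

```text
Traceback (most recent call last):
ValueError: operands could not be broadcast together with shapes (420,560) (3,)
```

View pics/both.png

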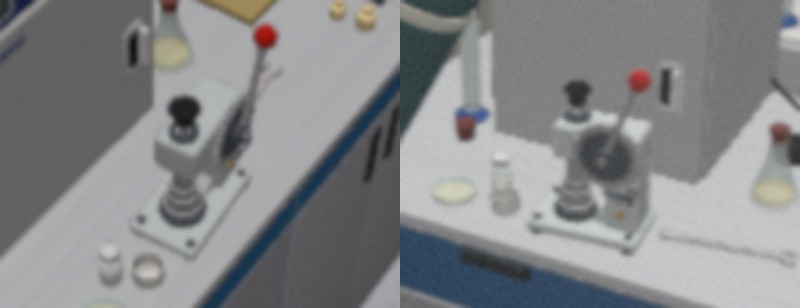

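The crops show the press clearly, with the plunger on its left, the lever disc facing front and the ball upper right. The vial and crucible stand left-front, and the spanner lies to the right.

```bash
cat > m.py <<'E'
from h import *
np.set_printoptions(precision=1,suppress=True)
rays=[]
for tag,bp,pp in(('scene0',(316,182),(290,206)),('side0',(309,204),(290,210))):
    z=np.load(f'pics/{tag}.npz');im=z['im'].astype(int);d=z['d'];K=z['K'];R=Rotation.from_euler('xyz',z['R'],degrees=True).as_matrix();t=z['t']
    v,u=np.mgrid[:420,:560]
    W=np.stack([(u-K[0,2])/K[0,0]*d,-(v-K[1,2])/K[1,1]*d,-d],-1)@R.T+t
    red=(im[...,2]>120)&(im[...,1]<70)&(np.hypot(u-bp[0],v-bp[1])<10)
    blk=(im.max(-1)<60)&(np.hypot(u-pp[0],v-pp[1])<9)
    out=[]
    for n,m in(('ball',red),('plunger',blk)):
        uv=np.array([u[m].mean(),v[m].mean()])
        r=R@np.array([(uv[0]-K[0,2])/K[0,0],-(uv[1]-K[1,2])/K[1,1],-1]);out.append((t,r/np.linalg.norm(r)))
        w=W[m&(d>0)];print(tag,n,m.sum(),uv,np.median(w,0),w.min(0),w.max(0))
        if n=='plunger':
            top=w[w[:,2]>np.percentile(w[:,2],95)-6];print(' top',top.mean(0),len(top))
    rays.append(out)
    P=W[(d>0)&(np.hypot(u-295,v-228)<45)]
    for lo,hi in((10,30),(150,168)):
        q=P[(P[:,2]>lo)&(P[:,2]<hi)]
        q=q[np.hypot(*(q-np.median(W[blk&(d>0)],0))[:,:2].T)<140]
        print(' slab',lo,hi,len(q))
        if len(q)>10: print(cv2.minAreaRect(q[:,:2].astype(np.float32)),np.median(q,0))
for i in(0,1):
    A=np.zeros((3,3));b=np.zeros(3)
    for o in rays:
        M=np.eye(3)-np.outer(o[i][1],o[i][1]);A+=M;b+=M@o[i][0]
    p=np.linalg.solve(A,b);print('tri',p,[np.linalg.norm(np.cross(o[i][1],p-o[i][0])) for o in rays])
E
python3 m.py
```

```text
scene0 ball 29 [315.6 181.1] [ 445.5 -131.1  260.7] [ 437.1 -140.   252.4] [ 455.  -123.4  267.8]
scene0 plunger 59 [289.4 205.9] [480.9 -33.9 203.2] [470.4 -48.9 180. ] [495.8 -21.4 209.4]
 top [482.8 -34.8 204.4] 45
 slab 10 30 593
((525.876220703125, -25.007827758789062), (236.87432861328125, 182.5156707763672), 86.7256851196289) [468.7 -15.9  20.6]
 slab 150 168 359
((512.30126953125, -68.2851791381836), (149.90838623046875, 115.50052642822266), 7.965877056121826) [476.9 -71.3 158.9]
side0 ball 22 [309.3 204. ] [ 438.4 -144.8  255.9] [ 430.5 -152.1  245.5] [ 446.2 -132.5  265.3]
side0 plunger 28 [289.2 207.7] [474.4 -45.8 201.6] [467.2 -55.9 180.7] [490.8 -36.5 207.5]
 top [476.2 -45.6 203.5] 17
 slab 10 30 436
((481.1658935546875, -27.982666015625), (95.36495208740234, 225.34744262695312), 4.8065266609191895) [463.3 -52.1  20.1]
 slab 150 168 262
((524.9383544921875, -69.92437744140625), (187.66375732421875, 115.46334838867188), 10.860920906066895) [475.5 -77.7 158.5]
tri [ 449.8 -139.   250.6] [np.float64(0.789190680959776), np.float64(0.7891906809598411)]
tri [486.4 -40.6 192.4] [np.float64(0.12019754332317463), np.float64(0.12019754332320723)]
```

drive_tool(
  series=[
    {"dx": 0.02,"dy": -0.02,"dz": -0.05,"turn": -0.18,"claw": 0},
    {"dx": 0.06,"dy": -0.058,"dz": -0.08,"turn": -0.36,"claw": 0},
    {"dx": 0.104,"dy": -0.1,"dz": -0.11,"turn": -0.54,"claw": 0},
    {"dx": 0.147,"dy": -0.143,"dz": -0.13,"turn": -0.72,"claw": 0},
    {"dx": 0.19,"dy": -0.185,"dz": -0.14,"turn": -0.9,"claw": 0},
  ],
  squeeze=20,
)

```text
clock: 0.72
tool_pos: [353.5, -358.8, 321.6]
tcp_rot: [179.9, 0.1, 74.6]
contact_force: [1.5, -0.8, 0.2]
grip_width: 43.8
gripper_force: 0.0
```

```bash
python3 - <<'E'
from h import *
np.set_printoptions(precision=1,suppress=True)
for tag in('scene0','side0'):
    z=np.load(f'pics/{tag}.npz');d=z['d'];K=z['K'];R=Rotation.from_euler('xyz',z['R'],degrees=True).as_matrix()
    v,u=np.mgrid[:420,:560];W=np.stack([(u-K[0,2])/K[0,0]*d,-(v-K[1,2])/K[1,1]*d,-d],-1)@R.T+z['t']
    for y in range(-300,50,50):
        q=W[(d>0)&(W[...,2]>275)&(W[...,1]>y)&(W[...,1]<y+50)&(W[...,0]>400)&(W[...,0]<900)]
        print(tag,y,len(q),np.percentile(q[:,0],[1,5,20]) if len(q) else '')
s=env.get_state();print(s['tool_pos'],s['tcp_rot'],s['qpos'],s['contact_force'])
im,d,P=grab('wrist','w1');print(P)
E
```

```text
scene0 -300 0 
scene0 -250 0 
scene0 -200 113 [612.7 613.4 615.1]
scene0 -150 1106 [611.  612.3 614.7]
scene0 -100 1175 [610.7 612.3 614.6]
scene0 -50 1198 [610.5 612.3 615. ]
scene0 0 1387 [590.2 593.6 611.9]
side0 -300 0 
side0 -250 0 
side0 -200 798 [610.3 614.1 637.9]
side0 -150 623 [607.  609.1 612.7]
side0 -100 634 [606.3 609.6 612.7]
side0 -50 668 [597.9 607.7 611.7]
side0 0 637 [588.6 592.5 608.3]
[ 353.5 -358.8  321.6] [179.9   0.1  74.6] [ 56.6   6.6 -16.3 100.7   2.   72.9  24.4] [ 1.5 -0.8  0.2]
{'intrinsics': array([[325.2,   0. , 282.3],
       [  0. , 325.2, 206.5],
       [  0. ,   0. ,   1. ]]), 'position': array([ 373.8, -280.1,  523.9]), 'rotation': array([-16.7,  -0.1, -15.4])}
```

View pics/w1.png

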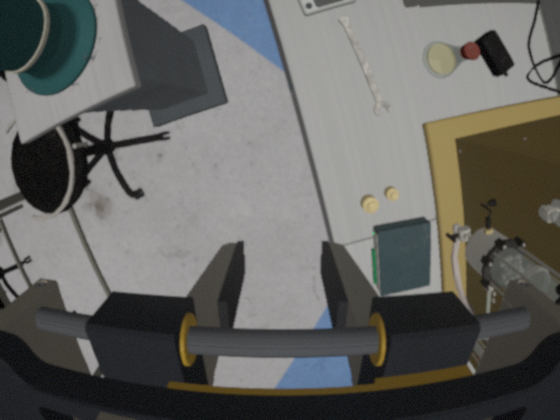

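The wrist view shows the press base only at the top edge (325,3), the spanner at (363,62), the weights at (380,200) and the meter box at (403,258). I'll move closer.

drive_tool(
  series=[
    {"dx": 0.035,"dy": 0.007,"dz": -0.002,"turn": -0.08,"claw": 0},
    {"dx": 0.08,"dy": 0.015,"dz": -0.005,"turn": -0.18,"claw": 0},
    {"dx": 0.12,"dy": 0.024,"dz": -0.01,"turn": -0.28,"claw": 0},
    {"dx": 0.142,"dy": 0.029,"dz": -0.01,"turn": -0.37,"claw": 0},
    {"dx": 0.142,"dy": 0.029,"dz": -0.01,"turn": -0.37,"claw": 0},
  ],
)

```text
clock: 1.4
tool_pos: [419.7, -230.1, 330.1]
tcp_rot: [-180.0, -0.0, 95.6]
contact_force: [0.6, -1.4, 0.4]
grip_width: 0.4
gripper_force: 0.0
```

```bash
python3 - <<'E'
from h import *
np.set_printoptions(precision=1,suppress=True)
im,d,P=grab('wrist','w2');print(P['position'],P['rotation'])
s=env.get_state();print(s['tool_pos'],s['tcp_rot'],s['contact_force'])
E
```

```text
[ 410.9 -149.2  532.6] [-16.6   0.    5.6]
[ 419.  -231.6  330. ] [-179.9   -0.    95.5] [0.3 0.2 0.3]
```

View pics/w2.png

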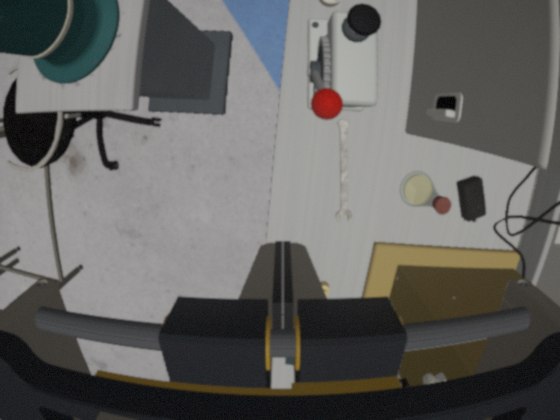

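The wrist view shows the ball at about (327,104) and the plunger head at about (364,19); the press base's front edge runs from (309,20) to (307,107).

```bash
python3 - <<'E'
from h import *
np.set_printoptions(precision=1,suppress=True)
z=np.load('pics/w2.npz');im=z['im'].astype(int);K=z['K'];t=z['t'];R=z['R'];d=z['d']
if R.ndim==1:R=Rotation.from_euler('xyz',R,degrees=True).as_matrix()
def ray(u,v):
    x,y=u-K[0,2],v-K[1,2];r=np.hypot(x,y);a=r/K[0,0]
    return R@np.array([np.sin(a)*x/r,-np.sin(a)*y/r,-np.cos(a)])
def at(u,v,h): r=ray(u,v);return t+r*(h-t[2])/r[2]
v,u=np.mgrid[:420,:560]
m=(im[...,2]>120)&(im[...,1]<70)&(np.hypot(u-327,v-104)<25)
B=at(u[m].mean(),v[m].mean(),251);print('ball',u[m].mean(),v[m].mean(),B)
m=(im.max(-1)<50)&(np.hypot(u-364,v-19)<22)
print('plunger',m.sum(),u[m].mean(),v[m].mean())
Pl=at(u[m].mean(),v[m].mean(),200);print(Pl)
m&=d>0;print('plunger depth med',np.median(d[m]))
D=(B-Pl)[:2];print('yaw',np.degrees(np.arctan2(D[1],D[0])-np.arctan2(-94.75,-46)),np.hypot(*D))
for e in((309,24),(307,105)):print(at(*e,15))
a=[at(376,y,159) for y in(45,103)]+[at(337,103,159)];print(np.array(a))
E
```

```text
ball 327.17692307692306 103.17384615384616 [ 448.2 -136.9  251. ]
plunger 771 363.21789883268485 19.723735408560312
[483.7 -40.  200. ]
plunger depth med 286.78833
yaw 5.797931408458366 103.2202452826353
[438.2  -0.9  15. ]
[ 448.1 -133.4   15. ]
[[ 510.5  -55.2  159. ]
 [ 517.6 -124.5  159. ]
 [ 471.7 -131.2  159. ]]
```

drive_tool(
  series=[
    {"dx": 0.05,"dy": 0.02,"dz": 0,"turn": 0,"claw": 0},
    {"dx": 0.1,"dy": 0.042,"dz": 0,"turn": 0,"claw": 0},
    {"dx": 0.15,"dy": 0.064,"dz": 0.02,"turn": 0,"claw": 0},
    {"dx": 0.185,"dy": 0.079,"dz": 0.06,"turn": 0,"claw": 0},
    {"dx": 0.185,"dy": 0.079,"dz": 0.1,"turn": 0,"claw": 0},
  ],
)

```text
clock: 2.08
tool_pos: [480.7, -38.3, 229.4]
tcp_rot: [180.0, -0.0, 95.6]
contact_force: [-0.0, -0.6, -0.6]
grip_width: 0.6
gripper_force: 0.0
```

drive_tool(
  series=[
    {"dx": 0,"dy": 0,"dz": 0.005,"turn": 0,"claw": 0},
    {"dx": 0,"dy": 0,"dz": 0.01,"turn": 0,"claw": 0},
    {"dx": 0,"dy": 0,"dz": 0.014,"turn": 0,"claw": 0},
    {"dx": 0,"dy": 0,"dz": 0.018,"turn": 0,"claw": 0},
    {"dx": 0,"dy": 0,"dz": 0.018,"turn": 0,"claw": 0},
  ],
)

```text
clock: 2.7
tool_pos: [480.2, -40.0, 212.8]
tcp_rot: [180.0, 0.0, 95.5]
contact_force: [-0.2, -0.3, 0.9]
grip_width: 0.3
gripper_force: 0.0
```

Now push to the stop; a force well beyond 8 N will show it.

drive_tool(
  series=[
    {"dx": 0,"dy": 0,"dz": 0.005,"turn": 0,"claw": 0},
    {"dx": 0,"dy": 0,"dz": 0.009,"turn": 0,"claw": 0},
    {"dx": 0,"dy": 0,"dz": 0.012,"turn": 0,"claw": 0},
    {"dx": 0,"dy": 0,"dz": 0.015,"turn": 0,"claw": 0},
    {"dx": 0,"dy": 0,"dz": 0.015,"turn": 0,"claw": 0},
  ],
)

```text
clock: 3.32
tool_pos: [479.9, -39.8, 197.3]
tcp_rot: [-180.0, -0.0, 95.5]
contact_force: [-0.1, 0.8, 0.3]
grip_width: 0.6
gripper_force: 0.0
```

```bash
python3 - <<'E'
from h import *
np.set_printoptions(precision=1,suppress=True)
im,d,P=grab('wrist','w3')
im2,_,_=grab('side','s3')
s=env.get_state();print(s['tool_pos'],s['contact_force'])
a=cv2.resize(im[150:420,140:430],(410,382));b=cv2.resize(im2[165:270,240:345],(382,382),interpolation=2)
cv2.imwrite('pics/c3.png',np.hstack([a,b]))
E
```

```text
[480.2 -39.8 197.6] [-0.1  0.2 -0.1]
```

View pics/c3.png

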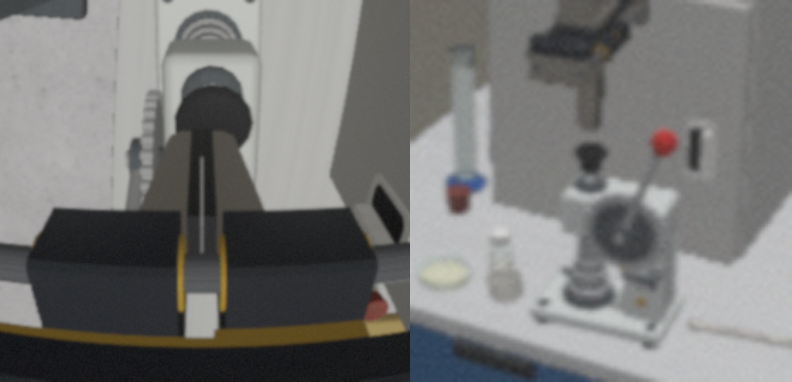

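The left crop (wrist) shows the fingertips at (202,132) over the lower part of the head, whose centre is about (213,120). The right crop (side) shows the tips still visibly above the head: tip bottom at (590,128), head top at about (590,147). I'll check this with depth.

```bash
python3 - <<'E'
from h import *
np.set_printoptions(precision=1,suppress=True)
def W(tag,fish):
    z=np.load(f'pics/{tag}.npz');d=z['d'];K=z['K'];R=z['R']
    if R.ndim==1:R=Rotation.from_euler('xyz',R,degrees=True).as_matrix()
    v,u=np.mgrid[:420,:560].astype(float);x=(u-K[0,2])/K[0,0];y=(v-K[1,2])/K[1,1]
    if fish: r=np.hypot(x,y)+1e-9;k=np.tan(r)/r;x,y=x*k,y*k
    return np.stack([x*d,-y*d,-d],-1)@R.T+z['t'],z['im'],d
w,im,d=W('w3',1)
for (a,b) in((213,100),(195,112),(225,112),(213,115),(202,140),(190,140),(202,160)):
    u=int(140+a*290/410);v=int(150+b*270/382);print('wrist',u,v,w[v,u],im[v,u])
w,im,d=W('s3',0)
for (a,b) in((590,100),(590,110),(590,118),(590,125),(590,150),(585,152),(597,152)):
    u=int(240+(a-410)*105/382);v=int(165+b*105/382);print('side',u,v,w[v,u],im[v,u])
w,im,d=W('w2',1)
for u,v in((364,19),(358,15),(370,22),(327,104),(355,80),(360,60)):print('w2',w[v,u])
E
```

```text
wrist 290 220 [482.6 -25.6 203.4] [53 53 54]
wrist 277 229 [474.9 -32.7 203. ] [46 47 47]
wrist 299 229 [489.  -31.3 203.1] [51 52 51]
wrist 290 231 [483.3 -33.  203.7] [48 48 46]
wrist 282 248 [477.8 -29.3 240.1] [41 40 42]
wrist 274 248 [473.6 -30.8 237.7] [62 68 70]
wrist 282 263 [477.9 -29.5 257.9] [ 99 102 100]
side 289 192 [465.  -49.3 270.8] [83 88 91]
side 289 195 [466.5 -48.7 257.6] [87 90 94]
side 289 197 [461.1 -51.5 252.4] [87 91 92]
side 289 199 [466.9 -48.8 240.8] [85 89 91]
side 289 206 [476.8 -44.3 205.4] [54 51 52]
side 288 206 [480.7 -38.2 202.1] [46 46 45]
side 291 206 [483.6 -49.5 203.5] [54 51 51]
w2 [483.6 -40.3 203.7]
w2 [476.9 -37.2 204.3]
w2 [489.9 -42.8 205.1]
w2 [ 446.4 -138.2  264.5]
w2 [ 489.8 -101.4  158.2]
w2 [492.9 -77.  159.9]
```

The tips really stand about 30 mm above the head, so the TCP reading runs past the real tips. I'll keep going down, watching the force.

drive_tool(
  series=[
    {"dx": 0,"dy": 0.003,"dz": 0.004,"turn": 0,"claw": 0},
    {"dx": 0,"dy": 0.003,"dz": 0.008,"turn": 0,"claw": 0},
    {"dx": 0,"dy": 0.003,"dz": 0.012,"turn": 0,"claw": 0},
    {"dx": 0,"dy": 0.003,"dz": 0.015,"turn": 0,"claw": 0},
    {"dx": 0,"dy": 0.003,"dz": 0.015,"turn": 0,"claw": 0},
  ],
)

```text
clock: 4.05
tool_pos: [482.9, -39.5, 182.3]
tcp_rot: [-180.0, -0.0, 95.5]
contact_force: [0.2, -0.1, 0.0]
grip_width: 0.6
gripper_force: 0.0
```

drive_tool(
  series=[
    {"dx": 0,"dy": 0,"dz": 0.003,"turn": 0,"claw": 0},
    {"dx": 0,"dy": 0,"dz": 0.005,"turn": 0,"claw": 0},
    {"dx": 0,"dy": 0,"dz": 0.007,"turn": 0,"claw": 0},
    {"dx": 0,"dy": 0,"dz": 0.009,"turn": 0,"claw": 0},
    {"dx": 0,"dy": 0,"dz": 0.009,"turn": 0,"claw": 0},
  ],
)

```text
clock: 4.68
tool_pos: [483.0, -39.5, 173.4]
tcp_rot: [-180.0, -0.0, 95.5]
contact_force: [-0.2, -0.3, 0.0]
grip_width: 0.4
gripper_force: 0.0
```

drive_tool(
  series=[
    {"dx": 0,"dy": 0,"dz": 0.002,"turn": 0,"claw": 0},
    {"dx": 0,"dy": 0,"dz": 0.004,"turn": 0,"claw": 0},
    {"dx": 0,"dy": 0,"dz": 0.006,"turn": 0,"claw": 0},
    {"dx": 0,"dy": 0,"dz": 0.006,"turn": 0,"claw": 0},
    {"dx": 0,"dy": 0,"dz": 0.006,"turn": 0,"claw": 0},
  ],
)

```text
clock: 5.3
tool_pos: [483.4, -39.5, 167.8]
tcp_rot: [180.0, 0.0, 95.5]
contact_force: [-0.3, -0.1, 3.8]
grip_width: 0.4
gripper_force: 2.3
```

```bash
python3 - <<'E'
from h import *
np.set_printoptions(precision=1,suppress=True)
im,d,P=grab('wrist','w4')
im2,_,_=grab('side','s4')
s=env.get_state();print(s['tool_pos'],s['contact_force'])
a=cv2.resize(im[180:300,220:350],(410,382),interpolation=2);b=cv2.resize(im2[180:230,265:315],(382,382),interpolation=2)
cv2.imwrite('pics/c4.png',np.hstack([a,b]))
E
```

```text
[483.3 -39.5 167.8] [ 0.4 -1.1  4. ]
```

View pics/c4.png

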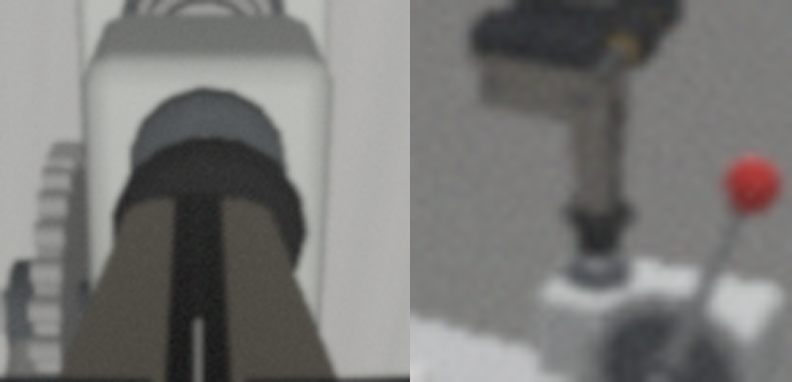

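The fingers are now on the head: the wrist crop shows the tips over the head at (210,200), and the side crop shows them touching at (598,215). The force is 4 N. The effective tip offset is about 35 mm.

drive_tool(
  series=[
    {"dx": 0,"dy": 0,"dz": 0.002,"turn": 0,"claw": 0},
    {"dx": 0,"dy": 0,"dz": 0.004,"turn": 0,"claw": 0},
    {"dx": 0,"dy": 0,"dz": 0.006,"turn": 0,"claw": 0},
    {"dx": 0,"dy": 0,"dz": 0.007,"turn": 0,"claw": 0},
    {"dx": 0,"dy": 0,"dz": 0.007,"turn": 0,"claw": 0},
  ],
)

```text
clock: 6.02
tool_pos: [483.5, -39.6, 161.9]
tcp_rot: [180.0, 0.1, 95.5]
contact_force: [-4.4, 0.3, 15.0]
grip_width: 0.5
gripper_force: 7.2
```

drive_tool(
  series=[
    {"dx": 0,"dy": 0,"dz": 0.001,"turn": 0,"claw": 0},
    {"dx": 0,"dy": 0,"dz": 0.002,"turn": 0,"claw": 0},
    {"dx": 0,"dy": 0,"dz": 0.002,"turn": 0,"claw": 0},
    {"dx": 0,"dy": 0,"dz": 0.002,"turn": 0,"claw": 0},
    {"dx": 0,"dy": 0,"dz": 0.002,"turn": 0,"claw": 0},
  ],
)

```text
clock: 6.65
tool_pos: [483.6, -39.6, 161.6]
tcp_rot: [180.0, 0.1, 95.5]
contact_force: [-8.9, -0.6, 28.3]
grip_width: 0.5
gripper_force: 14.4
```

The plunger is hard on its stop: 28 N, and no more travel at z 161.6. Now I'll retract, then move over the ball and open.

drive_tool(
  series=[
    {"dx": 0,"dy": 0,"dz": -0.01,"turn": 0,"claw": 0},
    {"dx": 0,"dy": 0,"dz": -0.04,"turn": 0,"claw": 0},
    {"dx": 0,"dy": 0,"dz": -0.08,"turn": 0,"claw": 0},
    {"dx": 0,"dy": 0,"dz": -0.12,"turn": 0,"claw": 0},
    {"dx": 0,"dy": 0,"dz": -0.12,"turn": 0,"claw": 0},
  ],
)

```text
clock: 7.28
tool_pos: [484.7, -39.6, 280.8]
tcp_rot: [179.7, 0.1, 95.5]
contact_force: [-1.8, 0.0, -0.0]
grip_width: 0.5
gripper_force: 0.0
```

drive_tool(
  series=[
    {"dx": -0.04,"dy": -0.02,"dz": 0,"turn": 0,"claw": 0.06},
    {"dx": -0.095,"dy": -0.045,"dz": 0,"turn": 0,"claw": 0.06},
    {"dx": -0.095,"dy": -0.045,"dz": 0,"turn": 0,"claw": 0.06},
    {"dx": -0.095,"dy": -0.045,"dz": 0,"turn": 0,"claw": 0.06},
    {"dx": -0.095,"dy": -0.045,"dz": 0,"turn": 0,"claw": 0.06},
  ],
)

```text
clock: 7.9
tool_pos: [447.6, -136.9, 278.1]
tcp_rot: [-180.0, -0.0, 95.6]
contact_force: [0.3, 0.4, 0.4]
grip_width: 48.9
gripper_force: 0.0
```

```bash
python3 - <<'E'
from h import *
np.set_printoptions(precision=1,suppress=True)
s=env.get_state();print(s['tool_pos'],s['contact_force'],s['grip_width'])
im,d,P=grab('wrist','w5');im2,d2,_=grab('side','s5')
z=np.load('pics/s5.npz')
a=cv2.resize(im[150:420,140:430],(410,382));b=cv2.resize(im2[160:250,255:345],(382,382),interpolation=2)
cv2.imwrite('pics/c5.png',np.hstack([a,b]))
E
```

```text
[ 447.6 -136.9  278.1] [0.3 0.4 0.4] 48.86503292942388
```

View pics/c5.png

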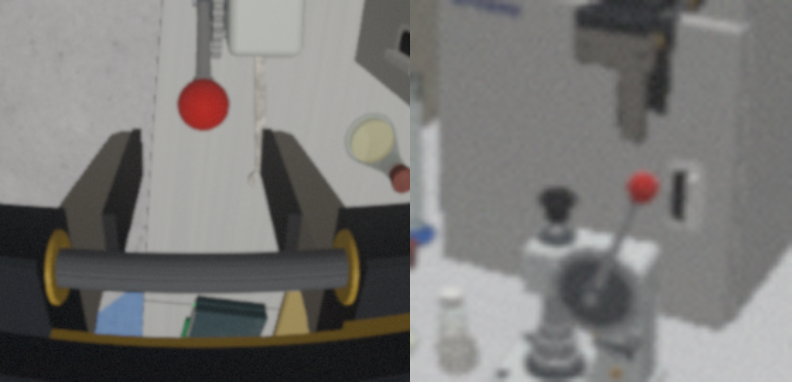

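The wrist crop shows the ball at (203,104), centred between the fingers at 141 and 262. The side crop shows the plunger back up and the tips above the ball. Descending.

drive_tool(
  series=[
    {"dx": 0,"dy": 0,"dz": 0.02,"turn": 0,"claw": 0.06},
    {"dx": -0.002,"dy": 0,"dz": 0.04,"turn": 0,"claw": 0.06},
    {"dx": -0.002,"dy": 0,"dz": 0.06,"turn": 0,"claw": 0.06},
    {"dx": -0.002,"dy": 0,"dz": 0.075,"turn": 0,"claw": 0.06},
    {"dx": -0.002,"dy": 0,"dz": 0.078,"turn": 0,"claw": 0.06},
  ],
)

```text
clock: 8.62
tool_pos: [447.2, -139.8, 199.7]
tcp_rot: [-179.9, -0.1, 95.6]
contact_force: [-0.7, 0.3, -0.2]
grip_width: 59.8
gripper_force: 0.0
```

drive_tool(
  series=[
    {"dx": 0,"dy": 0,"dz": 0,"turn": 0,"claw": 0.015},
    {"dx": 0,"dy": 0,"dz": 0,"turn": 0,"claw": 0.015},
    {"dx": 0,"dy": 0,"dz": 0,"turn": 0,"claw": 0.015},
    {"dx": 0,"dy": 0,"dz": 0,"turn": 0,"claw": 0.015},
    {"dx": 0,"dy": 0,"dz": 0,"turn": 0,"claw": 0.015},
  ],
  squeeze=30,
)

```text
clock: 9.25
tool_pos: [448.7, -140.4, 201.1]
tcp_rot: [179.9, 0.0, 95.5]
contact_force: [3.1, 0.2, -0.3]
grip_width: 26.2
gripper_force: 30.0
```

```bash
python3 - <<'E'
from h import *
im,d,P=grab('wrist','w6');im2,d2,_=grab('side','s6')
a=cv2.resize(im[150:420,140:430],(410,382));b=cv2.resize(im2[160:250,255:345],(382,382),interpolation=2)
cv2.imwrite('pics/c6.png',np.hstack([a,b]))
E
```

```text
(no output)
```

View pics/c6.png

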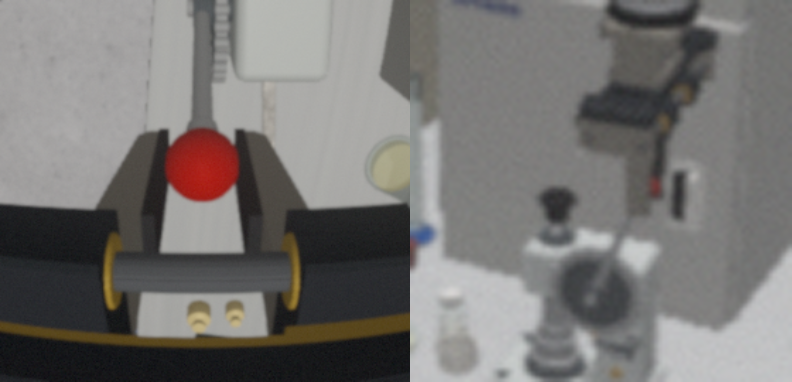

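The ball is held between the pads: at (202,165) in the wrist crop, with the lever still at rest. I'll swing along the arc about half way and check for slip.

drive_tool(
  series=[
    {"dx": -0.012,"dy": 0,"dz": 0.005,"turn": 0,"claw": 0.015},
    {"dx": -0.0235,"dy": 0,"dz": 0.0115,"turn": 0,"claw": 0.015},
    {"dx": -0.034,"dy": 0,"dz": 0.019,"turn": 0,"claw": 0.015},
    {"dx": -0.039,"dy": 0,"dz": 0.023,"turn": 0,"claw": 0.015},
    {"dx": -0.044,"dy": 0,"dz": 0.0275,"turn": 0,"claw": 0.015},
  ],
)

```text
clock: 9.98
tool_pos: [452.9, -184.5, 173.8]
tcp_rot: [179.9, 0.0, 95.5]
contact_force: [2.0, 1.1, 5.0]
grip_width: 26.1
gripper_force: 30.0
```

```bash
cat > ball.py <<'E'
from h import *
import sys
np.set_printoptions(precision=1,suppress=True)
tag=sys.argv[1];im,d,P=grab('wrist',tag);s=env.get_state()
print(s['tool_pos'],s['contact_force'],s['gripper_force'],s['grip_width'])
z=np.load(f'pics/{tag}.npz');R=z['R'];K=z['K'];im=im.astype(int)
if R.ndim==1:R=Rotation.from_euler('xyz',R,degrees=True).as_matrix()
m=((im[...,2]>100)&(im[...,1]<60)).astype(np.uint8)
n,l,st,c=cv2.connectedComponentsWithStats(m);i=1+np.argmax(st[1:,4]);x,y=(c[i]-[K[0,2],K[1,2]])/K[0,0]
a=np.hypot(x,y);r=R@np.array([np.sin(a)*x/a,-np.sin(a)*y/a,-np.cos(a)])
q=np.radians(5.7);piv=np.array([484-46*np.cos(q)+52*np.sin(q),-40-46*np.sin(q)-52*np.cos(q),134])
right=np.array([np.sin(q),-np.cos(q),0]);f=np.array([np.cos(q),np.sin(q),0])
# ray meets the ball's plane
p=z['t']+r*((piv-z['t'])@f)/(r@f) if abs(r@f)>.3 else None
h=np.linspace(150,270,1201);pts=z['t']+r*((h-z['t'][2])/r[2])[:,None]
rad=np.hypot((pts-piv)@right,pts[:,2]-134);k=np.argsort(abs(rad-125))
for k in k[:1]:print('px',c[i],st[i,4],'ball',pts[k],'rad',rad[k],'lever',np.arctan2((pts[k]-piv)@right,pts[k][2]-134)-np.radians(20), 'off plane',(pts[k]-piv)@f)
E
python3 ball.py w7
```

```text
[ 452.8 -185.   173.3] [4.2 0.3 4. ] 30.000859200954437 26.115569277365918
px [282.6 264.7] 2035 ball [ 451.3 -178.1  228.2] rad 125.01534437363357 lever 0.3683494866038968 off plane -0.2403762101725011
```

```bash
sed "s/im,d,P=grab('wrist',tag)/im=np.load('pics\/w6.npz')['im']/" ball.py > b6.py; python3 b6.py w6
```

```text
[ 452.8 -185.   173.3] [4.2 0.3 4. ] 30.000859200954437 26.115569277365918
px [282.6 266.1] 2031 ball [ 447.4 -136.5  252.3] rad 125.0041605453965 lever -0.02007385814030349 off plane 0.014139407634604417
```

drive_tool(
  series=[
    {"dx": -0.009,"dy": 0,"dz": 0.0095,"turn": 0,"claw": 0.015},
    {"dx": -0.0165,"dy": 0,"dz": 0.02,"turn": 0,"claw": 0.015},
    {"dx": -0.022,"dy": 0,"dz": 0.0295,"turn": 0,"claw": 0.015},
    {"dx": -0.022,"dy": 0,"dz": 0.0295,"turn": 0,"claw": 0.015},
    {"dx": -0.022,"dy": 0,"dz": 0.0295,"turn": 0,"claw": 0.015},
  ],
)

```text
clock: 10.65
tool_pos: [455.0, -207.4, 144.7]
tcp_rot: [179.9, 0.1, 95.5]
contact_force: [2.7, -0.6, 7.1]
grip_width: 26.3
gripper_force: 30.0
```

```bash
python3 ball.py w8
```

```text
[ 455.1 -207.4  144.7] [ 2.4 -2.   7. ] 30.001604855060577 26.31212566403899
px [282.6 265. ] 2063 ball [ 454.9 -214.7  172.3] rad 124.99969317285428 lever 0.9103208661334208 off plane -0.293913807800676
```

The ball is fixed in the grip (its pixel hasn't changed), so the tool's displacement gives the lever angle: about 0.715 rad now. The last stretch goes to about 0.84.

drive_tool(
  series=[
    {"dx": -0.002,"dy": 0,"dz": 0.004,"turn": 0,"claw": 0.015},
    {"dx": -0.004,"dy": 0,"dz": 0.0075,"turn": 0,"claw": 0.015},
    {"dx": -0.006,"dy": 0,"dz": 0.011,"turn": 0,"claw": 0.015},
    {"dx": -0.0075,"dy": 0,"dz": 0.0145,"turn": 0,"claw": 0.015},
    {"dx": -0.0075,"dy": 0,"dz": 0.0145,"turn": 0,"claw": 0.015},
  ],
)

```text
clock: 11.32
tool_pos: [455.7, -214.7, 129.8]
tcp_rot: [179.9, 0.1, 95.5]
contact_force: [3.0, -1.4, 5.3]
grip_width: 26.1
gripper_force: 30.0
```

drive_tool(
  series=[
    {"dx": 0,"dy": 0,"dz": 0,"turn": 0,"claw": 0.015},
    {"dx": 0,"dy": 0,"dz": 0,"turn": 0,"claw": 0.015},
    {"dx": 0,"dy": 0,"dz": 0,"turn": 0,"claw": 0.015},
    {"dx": 0,"dy": 0,"dz": 0,"turn": 0,"claw": 0.015},
    {"dx": 0,"dy": 0,"dz": 0,"turn": 0,"claw": 0.015},
  ],
)

```text
clock: 11.95
tool_pos: [455.7, -214.7, 129.9]
tcp_rot: [179.9, 0.1, 95.5]
contact_force: [3.8, -2.0, 5.2]
grip_width: 26.3
gripper_force: 30.0
```

```bash
python3 ball.py w9; python3 - <<'E'
from h import *
im,d,P=grab('wrist','w10');im2,d2,_=grab('side','s10')
a=cv2.resize(im[150:420,140:430],(410,382));b=cv2.resize(im2[160:250,255:345],(382,382),interpolation=2)
cv2.imwrite('pics/c10.png',np.hstack([a,b]))
E
```

```text
[ 455.7 -214.7  129.9] [ 2.4 -1.7  4.5] 30.00104159116745 25.988160590547306
px [282.8 265.5] 2042 ball [ 454.9 -214.5  173. ] rad 125.00295590231319 lever 0.9044408536636308 off plane -0.2928956824840565
```

View pics/c10.png

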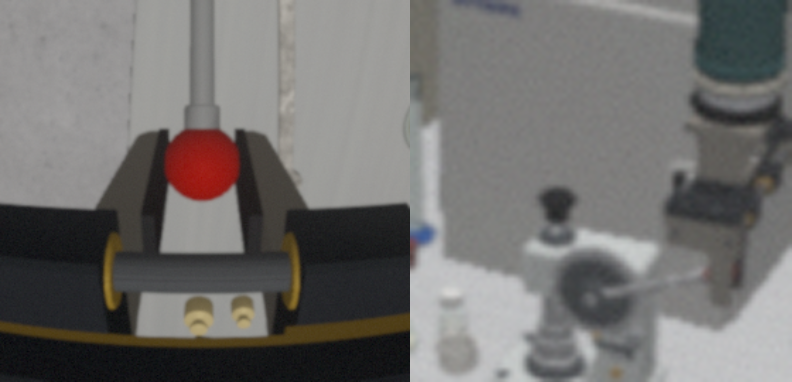

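The wrist view shows the ball still pinched at (202,163). The side view shows the bar swung down to the right, from (590,297) to (705,270), and the plunger up. The lever is at about 0.846 rad and steady, so I'm handing in.

```bash
python3 -c "
from rig import env
print(env.job_done())"
```

```text
the job is handed in; nothing more can be done
None
```

I tamped the plunger to its hard stop and it came fully back up. I then swung the lever to the fourth click, about 0.85 rad worked out from the tool's movement, and handed the job in with the ball still gripped at 30 N; the hand-in gave no verdict.

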